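Unsnap the sold-out cheese tub and nest it in the waiting one

TASK

One of the three tubs in the black snap-in rack on the cheese counter is sold out. Pull that empty tub forward out of its bay against its snap, then nest it loosely, upright and square inside the other empty tub that stands by itself on the counter: lower it gently and let go as soon as you feel the tapered walls touch, without pressing it in, because wedged tubs do not come apart again. Leave the two full tubs in their bays, the waiting tub about where it stands, and the other goods undisturbed.

Things in the scene. Friction and masses are not known exactly. Their poses are not given: they have to be found in the camera images.
- empty_tub: the sold-out tub: blue tapered moulded plastic, open and empty, 120 mm long (its x) by 67 mm wide (its y) over the rim, 75 mm high, 0.1 to 0.17 kg. Origin: centre of its underside; z up; x from its front wall (white and green price ticket) to its rear. Walls about 3 mm thick, all leaning outwards by about 6 degrees; floor 3 mm. It starts standing on the counter, snapped home in one of the rack's three bays
- empty_rim (a point): centre of the empty tub's mouth, level with the rim top, 75 mm above its underside. The mouth inside is about 110 x 54 mm, the underside about 101 x 45 mm. The rim band is the top 10 mm: upright outer faces 120 x 67 mm. Under it two snap lugs stand out at tub x = +40 mm, no wider than the rim (tub z 51 to 64 mm)
- empty_front (a point): point on the inner face of the empty tub's front wall, in the middle, 10 mm below the rim top (tub x = -54 mm, z = 65 mm): a closed gripper hooked behind this wall can pull the tub along
- waiting_tub: an identical empty blue tub loose on the counter, left (+y) of the rack; same frame as empty_tub. Another tub, either way round, sinks into it until the tapered walls touch, with the undersides 25 to 40 mm apart: moulding tolerance moves this by many mm, so it has to be felt. There the upper one rests by its own weight; pushed on, it wedges, giving only about 0.03 mm per newton
- waiting_rim (a point): centre of the waiting tub's mouth, level with its rim top, 75 mm above its underside. With the other tub nested, the top 25 to 40 mm of that one stand out above this rim
- rack: black rack fixed to the counter, 124 mm deep, 274 mm wide, with three bays at y = -86, 0, +86 mm in its frame; the counter is their floor. Origin: on the counter in the middle of the centre bay; a tub that is home has rack x = 0 and its axes along the rack's. Bays are open above and to the front (-x, towards the robot). A black header sign 143 mm high stands along the rear edge (x = +65 mm)
- rack_front (a point): middle of the rack's front edge (rack x = -55 mm), on top of the rail caps, 84.5 mm up. Bays lie between rails (rack x -55 to +63 mm, 16 mm thick, 70 mm apart) whose caps reach 5 mm over the tubs' rims, so a tub can only slide out along the rack's -x; it is clear once its origin passes x = -115 mm. 60 mm stay open above a tub: a closed gripper fits in, fingers beside it do not
- rack_snap (a point): level and depth in the rack (rack x = +34 mm, z = 57 mm) of the spring rollers, two in each bay, that sit in front of the tub's lugs when it is home. A pull of about 8 to 18 N over the first 7 mm snaps them aside; then the tub slides freely on the counter and may jump ahead a few cm
- full_tub_a: a tub like empty_tub, full of wrapped wedges with red rind (up to 100 mm high), snapped home in another bay; same frame; to be left there
- full_tub_b: a tub like empty_tub, full of upright wrapped cheese bars (up to 90 mm high) with blue bands, snapped home in another bay; same frame; to be left there
- wedge_red: loose wrapped cheese wedge, red rind, 130 x 85 x 45 mm, to the right (-y) of the rack; origin under its centre; leave alone
- wedge_gold: loose wrapped cheese wedge, golden rind, 120 x 75 x 40 mm, to the right (-y) of the rack; origin under its centre; leave alone
- boxed_round: loose round wooden cheese box, 97 mm across, 35 mm high, to the left (+y) and near the robot; origin under its centre; leave alone
- table_sign: loose small black price sign on a 50 x 90 mm wooden foot, 80 mm high, to the left (+y) of the rack; origin under its centre; leave alone

How it is judged:
By the outcome, as a careful person would: the job done as asked, in the order asked, and still so for the second after the job is handed in, with the robot touching nothing.
It also fails if it takes over 61 s, if anything falls off the work surface, if the arm or the gripper's body presses on something with over 40 N, if the wrist force passes 120 N, or if a joint passes its speed limit or range.

ROBOT

A 6-joint arm with a two-finger parallel gripper is mounted at the origin on the work surface. World frame = base frame: x ahead of the robot, y to its left, z up, the work surface at z = 0. Lengths are in m, angles in rad, forces in N, time in s.
With the tool pointing down it reaches from about 0.35 to 0.85 m from the base axis. Payload 8.1 kg.
Tool frame: the origin (TCP) lies midway between the tips of the shut fingers; the grasp point (between the pads) lies 19 mm behind it; z points along the fingers, y is the line along which they close (so a half turn about z gives the same grasp; the last joint's range is limited). The gripper opens to 85 mm and grips with 20 to 120 N. Pads are 22 mm wide; open, the fingers measure 114 mm over their backs; the gripper's body (76 mm by 85 mm) begins 54 mm behind the grasp point. The pads swing forward as they close: fully open they stand 13 mm farther back than shut.
Start: joints at [-1.308, 0.13, 1.488, -0, 1.523, -0.085], TCP at [0.205, -0.564, 0.199] pointing down, gripper open.
Joint ranges: [-2.96, 2.96], [-0.89, 2.26], [0.02, 2.5], [-1.34, 4.48], [0, 2.73], [-2.66, 2.66]. Speed limits (rad/s): [2.39, 2.39, 2.79, 3.14, 3.14, 3.14].

INTERFACE

Orientations are given as a 3x3 rotation matrix whose columns are the frame's x, y, z axes.
In Python, from cell import manip gives the robot as it stands. Calls block until the motion is done:
- manip.move_ptp(position, orientation): joint-space move of the TCP to a pose.
- manip.move_l(position, velocity=0.15, ori=None, f_stop=None): straight line of the TCP; ori=None keeps the orientation; velocity is the mean speed in m/s. With f_stop (N) it stops when the force on the tool has changed by that much, and returns True; else False.
- manip.movej(angles): joint-space move.
- manip.set_gripper(opening, newtons=None): finger opening in m; newtons is the grip in N (None keeps the last); returns when the fingers have stopped.
- manip.sleep(seconds).
- manip.inverse_kinematics(position, orientation): joint angles nearest the present ones, or None.
- manip.get_state(): the state.
- manip.snapshot(name): name is "scene" or "top" or "wrist"; returns the picture (384x512x3 uint8, red, green, blue); there is no depth.
- manip.camera_info(name): a dict with "mtx" (3x3 intrinsics, pixels), "extrinsics" (4x4, takes a point from world to camera coordinates). Camera axes: x right, y down, z forward; pixel columns grow to the right and rows downward; lengths in m; the calibration is good to about 2 mm. A picture is of the moment at which its call begins: read the wrist's pose just before it. camera_info takes no time and is no camera call; for the wrist camera it gives the pose at the moment of the call.
A pose or a line that the arm cannot do raises manip.Unreachable and nothing moves.
- manip.finish_job(): hands the job in; it is judged then, once.
Trained networks look in the newest picture that a camera, given by its name, has taken for a name from the list of things; names that differ only in an ending like _2 or _b are one class to them, and where a whole thing is asked for, a point or a joint stands for the part that bears it (a point fixed in the world has none). Each returns a list of dicts, best first, with "confidence" (0 to 1); they miss things now and then, are a little off and sometimes report something else, mostly with a low value. They report only what shows in the picture. A call takes as long as a camera call.
- manip.look_for(target, camera): "centre" ([column, row] in pixels, amid what is visible of it).
- manip.regions_of(target, camera): "pixels" (384x512 bool, what is visible of it) and "centre" ([column, row] in pixels, amid what is visible of it).
The state is a dict: "t": time; "joint_positions": joint angles; "joint_vel": joint speeds; "joint_efforts": joint torques, N m; "position": TCP position; "eef_rot": TCP orientation; "wrist_force": force on the tool from outside, world axes, zero at the start; "ft_torque": the same for the moment, N m; "opening": finger opening in m; "grasp_force": force on a finger pad.
Only numpy, scipy, OpenCV 4.12 (cv2) and the standard library are available. Lean on these libraries where they do the work, as an engineer would, in place of code of your own. Each camera call takes 0.05 s, during which the arm holds its last target. There are 200 camera calls.

## Working session

There is one attempt and no reset: what is moved stays moved. The work goes in short steps, each a Python script; the robot and the scene stay as the last script left them, time stands still between calls to the robot, and variables do not carry over. Pictures are saved under pics/ and viewed, at most 10 in all, crops included, and the job is handed in when it is done.

```bash
ls; mkdir -p pics
python3 - <<'E'
from cell import manip
import cv2,numpy as np
a=manip.snapshot("scene");b=manip.snapshot("top")
cv2.imwrite("pics/a.png",cv2.cvtColor(cv2.resize(a,(800,600)),cv2.COLOR_RGB2BGR))
cv2.imwrite("pics/b.png",cv2.cvtColor(cv2.resize(b,(800,600)),cv2.COLOR_RGB2BGR))
for c in("scene","top"):
    i=manip.camera_info(c);print(c,np.round(i["mtx"],1).tolist(),np.round(i["extrinsics"],3).tolist())
    for n in("empty_rim","empty_front","waiting_rim","rack_front","rack_snap","empty_tub","full_tub_a"):
        print(n,[(np.round(d["centre"],1).tolist(),round(d["confidence"],2)) for d in manip.look_for(n,c)[:4]])
print(manip.get_state()["t"])
E
```

```text
pics
scene [[454.6, 0.0, 259.1], [0.0, 454.6, 191.0], [0.0, 0.0, 1.0]] [[-0.064, 0.998, -0.007, 0.05], [0.755, 0.044, -0.654, -0.306], [-0.653, -0.047, -0.756, 1.883], [0.0, 0.0, 0.0, 1.0]]
empty_rim [([285.1, 234.5], 0.82), ([257.3, 246.0], 0.55)]
empty_front [([285.1, 234.0], 0.83)]
waiting_rim [([353.9, 212.3], 0.83)]
rack_front [([255.4, 246.6], 0.83)]
rack_snap [([253.7, 245.2], 0.83)]
empty_tub [([287.9, 234.7], 0.56), ([155.4, 171.0], 0.32)]
full_tub_a [([232.1, 219.4], 0.9), ([263.9, 222.4], 0.8)]
top [[375.6, 0.0, 259.1], [0.0, 375.6, 192.0], [0.0, 0.0, 1.0]] [[0.011, -1.0, -0.006, -0.017], [-0.993, -0.01, -0.117, 0.511], [0.117, 0.007, -0.993, 1.055], [0.0, 0.0, 0.0, 1.0]]
empty_rim [([230.0, 148.0], 0.55)]
empty_front [([226.2, 147.6], 0.88)]
waiting_rim [([154.2, 185.2], 0.58)]
rack_front [([271.6, 136.2], 0.65), ([389.3, 183.7], 0.52)]
rack_snap [([268.7, 140.9], 0.83)]
empty_tub [([226.4, 143.0], 0.96), ([112.7, 267.0], 0.72)]
full_tub_a [([260.9, 151.0], 0.81), ([290.5, 157.6], 0.79)]
0.8
```

View pics/b.png

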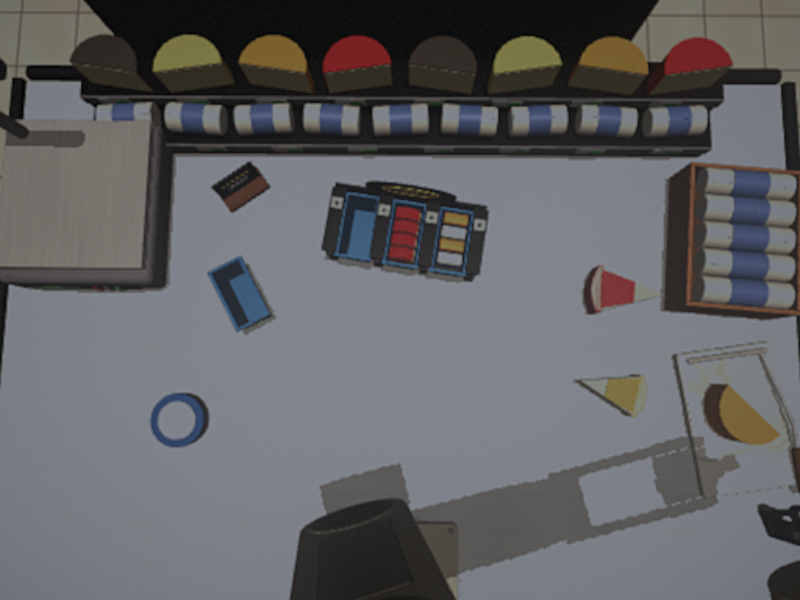

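View pics/a.png

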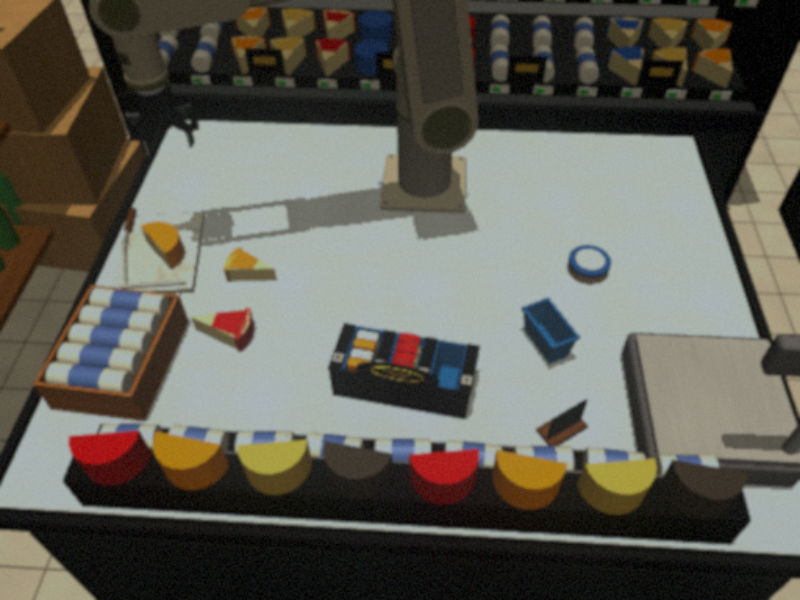

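The top view shows the sold-out tub in the rack's left (+y) bay near pixel (229,147), with the rack yawed slightly. The waiting tub is near (154,188), yawed about 27°. In the scene view the price sign and round box stand clear of both. Next I'll get rough poses and a wrist view.

```bash
cat > h.py <<'E'
from cell import manip
import cv2,numpy as np
def ray(info,px,z):
    E=info["extrinsics"];R=E[:3,:3];c=-R.T@E[:3,3]
    d=R.T@np.linalg.solve(info["mtx"],[px[0],px[1],1.]);return c+d*(z-c[2])/d[2]
def proj(info,P):
    P=np.atleast_2d(P);q=(info["extrinsics"][:3,:3]@P.T).T+info["extrinsics"][:3,3];q=q@np.array(info["mtx"]).T
    return q[:,:2]/q[:,2:]
def down(yaw): # tool y axis along object's y axis (yaw), z down
    c,s=np.cos(yaw),np.sin(yaw);return np.array([[-c,-s,0],[-s,c,0],[0,0,-1.]])
def downf(yaw): return down(yaw+np.pi)
def save(im,n): cv2.imwrite("pics/"+n,cv2.cvtColor(cv2.resize(im,(800,600),interpolation=cv2.INTER_CUBIC),cv2.COLOR_RGB2BGR))
E
python3 - <<'E'
from h import *
t=manip.camera_info("top");s=manip.camera_info("scene")
print("empty rim",ray(t,(229,147),.075),ray(s,(285.1,234.5),.075))
print("wait rim",ray(t,(154.2,185.2),.075),ray(s,(353.9,212.3),.075))
print("rackfront",ray(t,(271.6,136.2),.0845),ray(s,(255.4,246.6),.0845))
w=manip.camera_info("wrist");st=manip.get_state()
T=np.eye(4);T[:3,:3]=st["eef_rot"];T[:3,3]=st["position"]
print(np.round(w["extrinsics"]@T,3),w["mtx"]);print(np.round(st["eef_rot"],3))
for y in(-8,27):
  for f in(down,downf):
    print(y,f.__name__,manip.inverse_kinematics([.55,.1,.35],f(np.radians(y))))
E
```

```text
empty rim [0.6323521  0.07370226 0.075     ] [0.64426066 0.07190788 0.075     ]
wait rim [0.52209302 0.27940865 0.075     ] [0.54436102 0.28969113 0.075     ]
rackfront [ 0.66193102 -0.0454507   0.0845    ] [ 0.70056641 -0.01591262  0.0845    ]
[[-0.001  1.    -0.    -0.   ]
 [-0.961 -0.001 -0.278  0.019]
 [-0.278  0.     0.961  0.188]
 [ 0.     0.     0.     1.   ]] [[297.37060894   0.         254.53973558]
 [  0.         297.37060894 188.15495353]
 [  0.           0.           1.        ]]
[[ 0.94   0.341  0.   ]
 [ 0.341 -0.94  -0.   ]
 [ 0.     0.    -1.   ]]
-8 down [ 8.81356184e-02  8.40940816e-03  1.34336236e+00 -4.44089210e-16
  1.78982089e+00 -1.34303437e+00]
-8 downf [ 8.81356184e-02  8.40940816e-03  1.34336236e+00 -4.44089210e-16
  1.78982089e+00  1.79855829e+00]
27 down [ 8.81356184e-02  8.40940816e-03  1.34336236e+00 -4.44089210e-16
  1.78982089e+00 -1.95389961e+00]
27 downf [ 8.81356184e-02  8.40940816e-03  1.34336236e+00 -4.44089210e-16
  1.78982089e+00  1.18769305e+00]
```

Run:
```python
from h import *
import pickle
out={}
for n,p,y in(("w",[.50,.27,.27],np.radians(27)),("r",[.56,.05,.27],np.radians(-8))):
    manip.move_ptp(p,down(y))
    i=manip.camera_info("wrist");im=manip.snapshot("wrist");save(im,n+".png")
    d={"info":i,"im":im}
    for t in(["waiting_rim","waiting_tub"] if n=="w" else ["empty_rim","empty_front","rack_front","rack_snap","empty_tub"]):
        r=manip.look_for(t,"wrist");z=.065 if t=="empty_front" else .0845 if t=="rack_front" else .075
        print(t,[(np.round(q["centre"],1).tolist(),round(q["confidence"],2),np.round(ray(i,q["centre"],z),3).tolist()) for q in r[:3]])
    out[n]=d
    pickle.dump(out,open("v.pkl","wb"))
print(manip.get_state()["t"])
```

```text
waiting_rim [([260.8, 175.3], 0.57, [0.514, 0.285, 0.075])]
waiting_tub [([260.2, 175.4], 0.72, [0.514, 0.284, 0.075])]
empty_rim [([281.7, 210.8], 0.65, [0.632, 0.077, 0.075])]
empty_front [([279.9, 212.1], 0.97, [0.637, 0.074, 0.065])]
rack_front [([237.9, 238.3], 0.79, [0.659, 0.014, 0.085])]
rack_snap [([240.0, 238.2], 0.81, [0.664, 0.016, 0.075]), ([438.5, 240.4], 0.31, [0.705, 0.284, 0.075])]
empty_tub [([281.2, 212.0], 0.91, [0.634, 0.076, 0.075])]
5.2667
```

View pics/w.png

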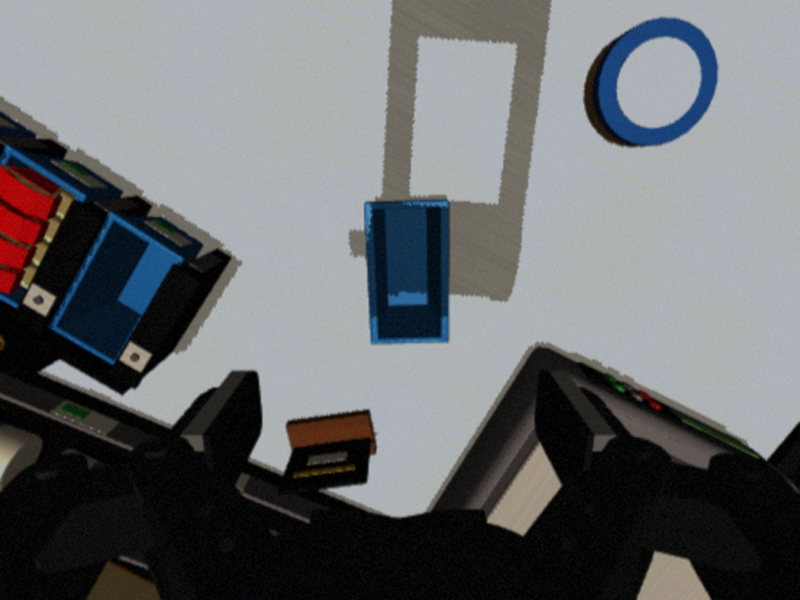

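View pics/r.png

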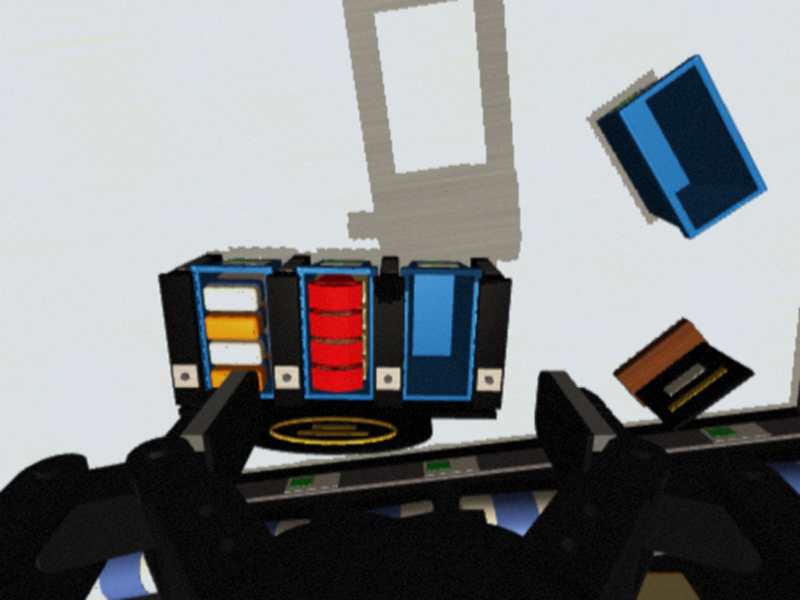

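The waiting tub's rim corners show at about (366,201), (449,201), (448,342) and (372,343) in w.png. In r.png the empty bay spans columns 404–475 and rows 265–398, and four white rail squares lie on row ~378. I'll fit poses in the rectified rim plane.

```bash
cat >> h.py <<'E'
def bluerect(info,im,near,z=.075,rad=.11,ppm=2000):
    """min-area rectangle of blue stuff in rim plane: centre(x,y), yaw of long axis, size"""
    n=int(2*rad*ppm);w=[[near[0]-rad,near[1]-rad,z],[near[0]+rad,near[1]-rad,z],[near[0]+rad,near[1]+rad,z],[near[0]-rad,near[1]+rad,z]]
    H=cv2.getPerspectiveTransform(proj(info,w).astype(np.float32),np.float32([[0,0],[n,0],[n,n],[0,n]]))
    q=cv2.warpPerspective(im,H,(n,n),flags=cv2.INTER_CUBIC)
    h=cv2.cvtColor(q,cv2.COLOR_RGB2HSV);m=((h[...,0]>95)&(h[...,0]<118)&(h[...,1]>120)&(h[...,2]>25)).astype(np.uint8)
    m=cv2.morphologyEx(m,cv2.MORPH_OPEN,np.ones((5,5)))
    k,l,s,c=cv2.connectedComponentsWithStats(m)
    j=min((j for j in range(1,k) if s[j,4]>2000),key=lambda j:np.hypot(*(c[j]-n/2)))
    pts=np.argwhere(l==j)[:,::-1].astype(np.float32)
    b=cv2.boxPoints(cv2.minAreaRect(pts))/ppm+np.array(near[:2])-rad
    e=b[1]-b[0],b[2]-b[1];L=max(e,key=np.linalg.norm);a=np.arctan2(L[1],L[0]);a=(a+np.pi/2)%np.pi-np.pi/2
    return b.mean(0),a,sorted(np.linalg.norm(v) for v in e),(q,l==j)
E
python3 - <<'E'
from h import *
import pickle
v=pickle.load(open("v.pkl","rb"))
w=v["w"];r=v["r"]
c,a,s,(q,m)=bluerect(w["info"],w["im"],(.514,.285));print("wait",c,np.degrees(a),s)
q1=q.copy();q1[~m]//=3
P=np.array([ray(w["info"],np.array(p)*.64,.075) for p in[(366,201),(449,201),(448,342),(372,343)]])[:,:2];print("hand",P.mean(0),P[2:].mean(0)-P[:2].mean(0),np.linalg.norm(P[1]-P[0]))
c,a,s,(q,m)=bluerect(r["info"],r["im"],(.632,.077));print("empty",c,np.degrees(a),s)
q2=q.copy();q2[~m]//=3
S=np.array([ray(r["info"],np.array(p)*.64,.0845) for p in[(185,376),(287,378),(388,379),(489,380)]])[:,:2];print(S)
d=S[3]-S[0];print("rack yaw",np.degrees(np.arctan2(-d[0],d[1])),np.linalg.norm(np.diff(S,axis=0),axis=1))
P=np.array([ray(r["info"],np.array(p)*.64,.075) for p in[(405,264),(474,264),(475,399),(403,398)]])[:,:2];print("hand",P.mean(0),P[2:].mean(0)-P[:2].mean(0))
save(np.hstack([q1,q2])[:, :],"rect.png")
E
```

```text
wait [0.51414952 0.28456377] 28.539982790029004 [np.float64(0.06613287525284467), np.float64(0.11935051173707759)]
hand [0.51414075 0.28584089] [0.10505417 0.05639373] 0.06510584564059359
empty [0.63703947 0.07427998] -9.682344801047902 [np.float64(0.06690986541447966), np.float64(0.1264032503820807)]
[[ 0.64029674 -0.14408147]
 [ 0.65419796 -0.05835213]
 [ 0.66709094  0.02691995]
 [ 0.68000502  0.1123316 ]]
rack yaw -8.80293449020114 [0.08684909 0.08624126 0.08638243]
hand [0.63623662 0.07534551] [ 0.12136349 -0.01429928]
```

View pics/rect.png

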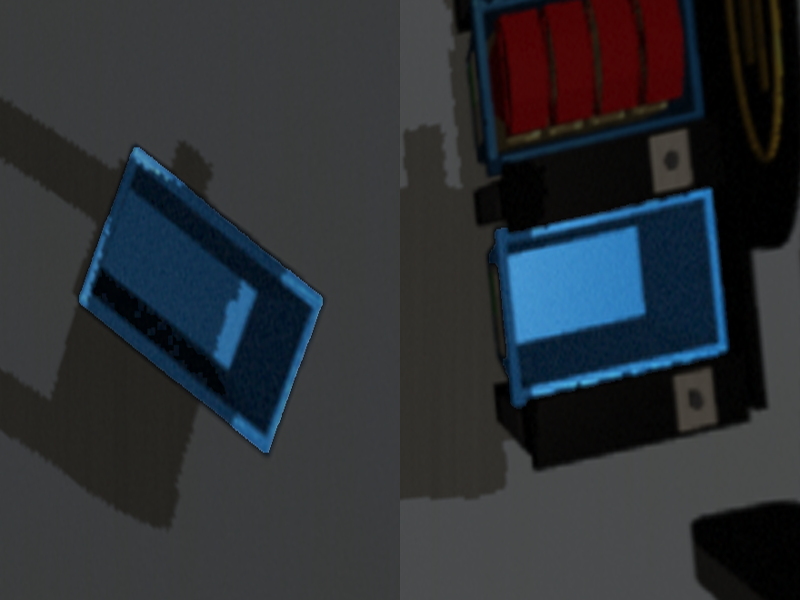

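Both fits match the known rim size, 66×119 mm for the waiting tub, and the rack yaw is −8.8°. Now I'll hook and pull.

Run:
```python
from h import *
import pickle
y=np.radians(-8.8);u=np.array([np.cos(y),np.sin(y)]);C=np.array([.638,.0748]);R=down(y)
P=lambda x,z:np.r_[C+x*u,z]
manip.set_gripper(0)
manip.move_ptp(P(-.028,.16),R)
hit=manip.move_l(P(-.028,.052),.1,f_stop=6)
print("down hit",hit,manip.get_state()["position"])
if not hit:
    for x,v in((-.045,.04),(-.062,.04)):
        manip.move_l(P(x,.052),v);print(x,manip.get_state()["wrist_force"])
    manip.move_l(P(-.182,.052),.1);print(manip.get_state()["wrist_force"])
    manip.move_l(P(-.170,.052),.05);
    manip.move_l(P(-.170,.16),.2)
    manip.move_ptp(P(-.22,.27),R)
    i=manip.camera_info("wrist");im=manip.snapshot("wrist");save(im,"p.png")
    pickle.dump((i,im),open("p.pkl","wb"))
    print(bluerect(i,im,C-.14*u)[:3],C-.14*u)
print(manip.get_state()["t"])
```

```text
down hit False [0.61108015 0.07913917 0.05299621]
-0.045 [-0.59231553 -0.17137424  0.00188653]
-0.062 [-0.14347564  0.84084842 -0.17171798]
[-0.30538827  0.43145266  0.34681768]Traceback (most recent call last):
  File "<stdin>", line 18, in <module>
  File "h.py", line 21, in bluerect
    j=min((j for j in range(1,k) if s[j,4]>2000),key=lambda j:np.hypot(*(c[j]-n/2)))
ValueError: min() iterable argument is empty
```

View pics/p.png

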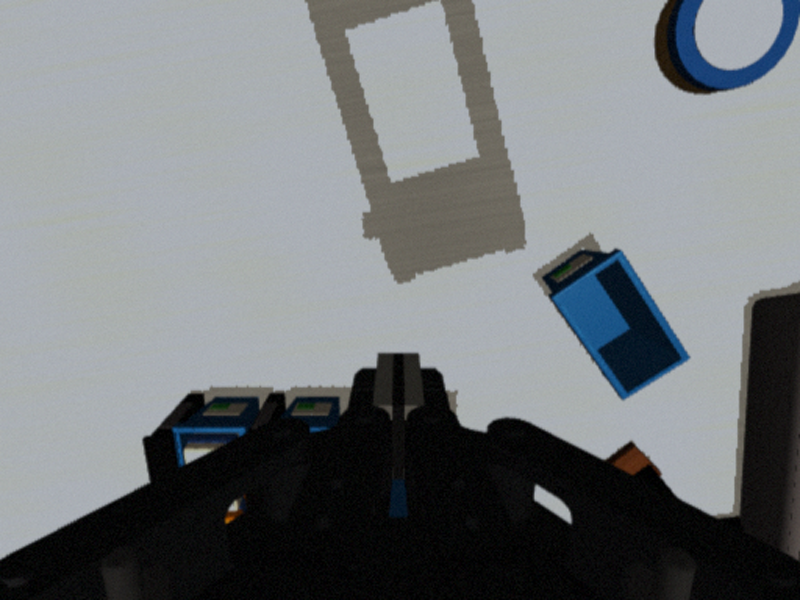

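The wrist picture shows no tub in front of the rack, and its bay is hidden behind the gripper near (400,420). I'll check with the fixed cameras.

Run:
```python
from h import *
a=manip.snapshot("top");s=manip.snapshot("scene");st=manip.get_state()
print(st["t"],st["opening"],st["position"],st["wrist_force"])
x=cv2.resize(a[90:240,120:320],(400,300),interpolation=cv2.INTER_CUBIC);y=cv2.resize(s[170:300,180:353],(400,300),interpolation=cv2.INTER_CUBIC)
save(np.vstack([np.hstack([x,y])]).repeat(2,0),"t2.png")
```

```text
12.1167 -5.121595292203535e-05 [0.41971976 0.10823246 0.26755012] [ 0.62353111 -0.5566532   0.17570998]
```

View pics/t2.png

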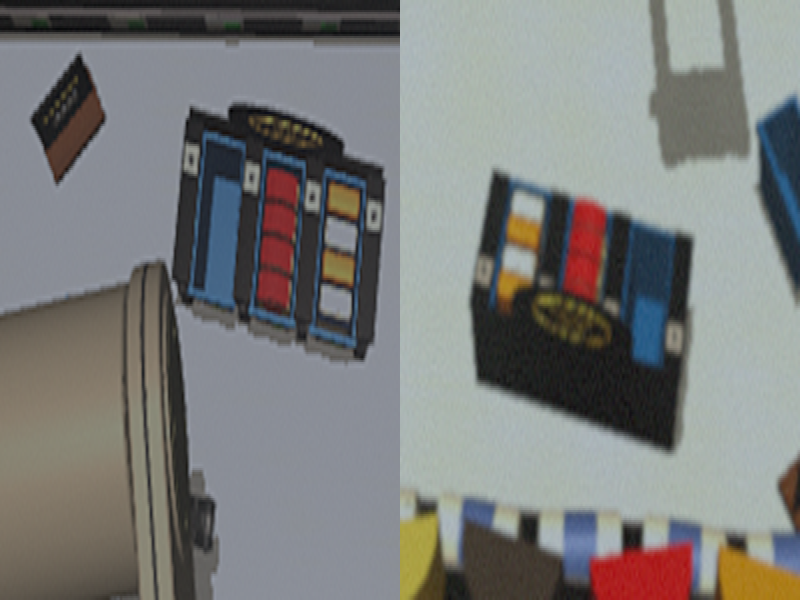

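The sold-out tub is still home, so the hook did not catch. I'll repeat it deeper, with a force stop and logging.

Run:
```python
from h import *
import pickle
y=np.radians(-8.8);u=np.array([np.cos(y),np.sin(y)]);C=np.array([.638,.0748]);R=down(y)
P=lambda x,z:np.r_[C+x*u,z]
def log(n):
    s=manip.get_state();d=s["position"][:2]-C
    print(n,"rackx %.4f y %.4f z %.4f"%(d@u,d@[-u[1],u[0]],s["position"][2]),np.round(s["wrist_force"],1),round(s["t"],2))
manip.move_ptp(P(-.028,.15),R);log("above")
hit=manip.move_l(P(-.028,.040),.1,f_stop=6);log(("down",hit))
if not hit:
    i=manip.camera_info("wrist");im=manip.snapshot("wrist");save(im,"in.png")
    h=manip.move_l(P(-.062,.040),.03,f_stop=4);log(("pull",h))
```

```text
above rackx -0.0285 y 0.0001 z 0.1501 [-0.2 -0.1  0.4] 13.03
('down', False) rackx -0.0272 y 0.0002 z 0.0410 [-0.8 -0.2  0. ] 14.28
('pull', True) rackx -0.0465 y 0.0000 z 0.0401 [1.2 0.5 2.8] 15.02
```

View pics/in.png

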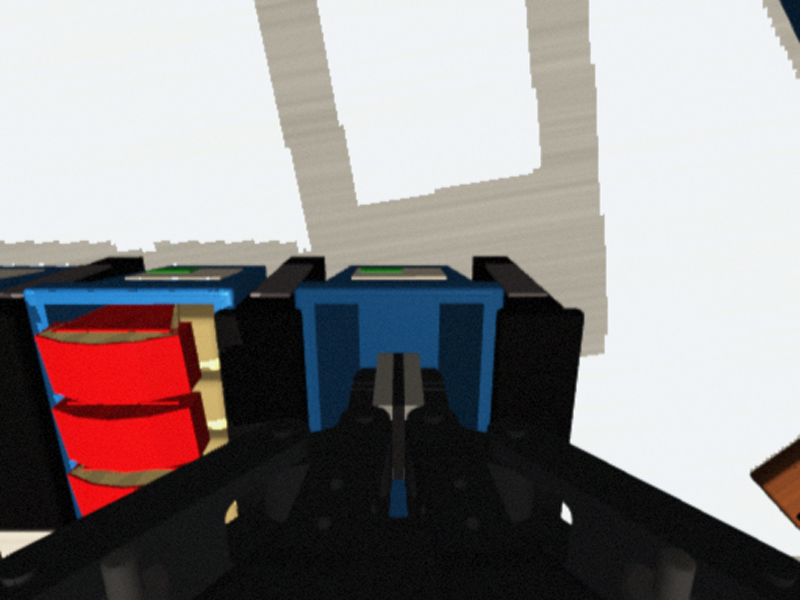

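Run:
```python
from h import *
y=np.radians(-8.8);u=np.array([np.cos(y),np.sin(y)]);C=np.array([.638,.0748]);R=down(y)
P=lambda x,z:np.r_[C+x*u,z]
def log(n):
    s=manip.get_state();d=s["position"][:2]-C;f=s["wrist_force"]
    print(n,"rackx %.4f y %.4f z %.4f"%(d@u,d@[-u[1],u[0]],s["position"][2]),"fx %.1f fz %.1f"%(f[:2]@u,f[2]),round(s["t"],2))
for x in(-.049,-.052,-.055,-.058,-.061,-.066):
    manip.move_l(P(x,.040),.03);log(x)
i=manip.camera_info("wrist");im=manip.snapshot("wrist");save(im,"in2.png")
```

```text
-0.049 rackx -0.0476 y 0.0001 z 0.0410 fx 5.0 fz 2.3 15.27
-0.052 rackx -0.0497 y 0.0001 z 0.0416 fx 7.1 fz 5.1 15.52
-0.055 rackx -0.0527 y 0.0002 z 0.0420 fx 4.9 fz 7.7 15.77
-0.058 rackx -0.0560 y 0.0002 z 0.0419 fx 3.7 fz 8.7 16.02
-0.061 rackx -0.0589 y 0.0003 z 0.0419 fx 4.3 fz 8.1 16.27
-0.066 rackx -0.0641 y 0.0003 z 0.0419 fx 4.6 fz 8.9 16.58
```

View pics/in2.png

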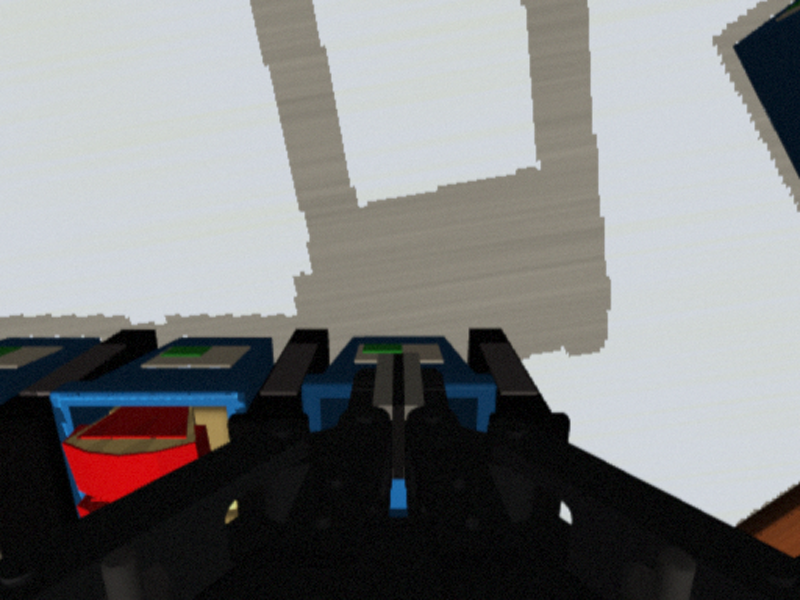

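The finger rode over the front rim instead of hooking it. Three things put the real fingertips about 33 mm behind the reported TCP when shut, and about 46 mm when open: the contact heights, the fingertip rows in the wrist image, and the finger spacing when open in w.png. I'll go correspondingly deeper.

```bash
cat >> h.py <<'E'
y=np.radians(-8.8);u=np.array([np.cos(y),np.sin(y)]);C=np.array([.638,.0748]);R=down(y)
P=lambda x,z:np.r_[C+x*u,z]
def log(n):
    s=manip.get_state();d=s["position"][:2]-C;f=s["wrist_force"]
    print(n,"rackx %.4f y %.4f z %.4f"%(d@u,d@[-u[1],u[0]],s["position"][2]),"fx %.1f fz %.1f"%(f[:2]@u,f[2]),round(s["t"],2))
E
python3 - <<'E'
from h import *
manip.move_l(P(-.066,.065),.1);manip.move_l(P(-.026,.065),.15);log("back")
h=manip.move_l(P(-.026,.014),.08,f_stop=5);log(("down",h))
if not h or manip.get_state()["position"][2]<.025:
    z=manip.get_state()["position"][2]
    for x in(-.04,-.046,-.050,-.054,-.058,-.062,-.07):
        manip.move_l(P(x,z),.04);log(x)
    im=manip.snapshot("wrist");save(im,"in3.png")
E
```

```text
back rackx -0.0269 y -0.0002 z 0.0638 fx -0.2 fz -0.5 17.45
('down', False) rackx -0.0257 y 0.0000 z 0.0142 fx 0.6 fz -0.1 18.24
-0.04 rackx -0.0400 y 0.0000 z 0.0146 fx 0.5 fz -0.6 18.74
-0.046 rackx -0.0454 y 0.0000 z 0.0147 fx 3.6 fz 0.1 19.04
-0.05 rackx -0.0509 y -0.0001 z 0.0137 fx 0.0 fz 0.2 19.29
-0.054 rackx -0.0545 y 0.0000 z 0.0140 fx -0.1 fz 0.4 19.54
-0.058 rackx -0.0582 y 0.0000 z 0.0142 fx 0.0 fz 0.4 19.79
-0.062 rackx -0.0621 y 0.0000 z 0.0143 fx 0.1 fz -0.1 20.04
-0.07 rackx -0.0701 y 0.0000 z 0.0144 fx 0.1 fz -0.1 20.39
```

View pics/in3.png

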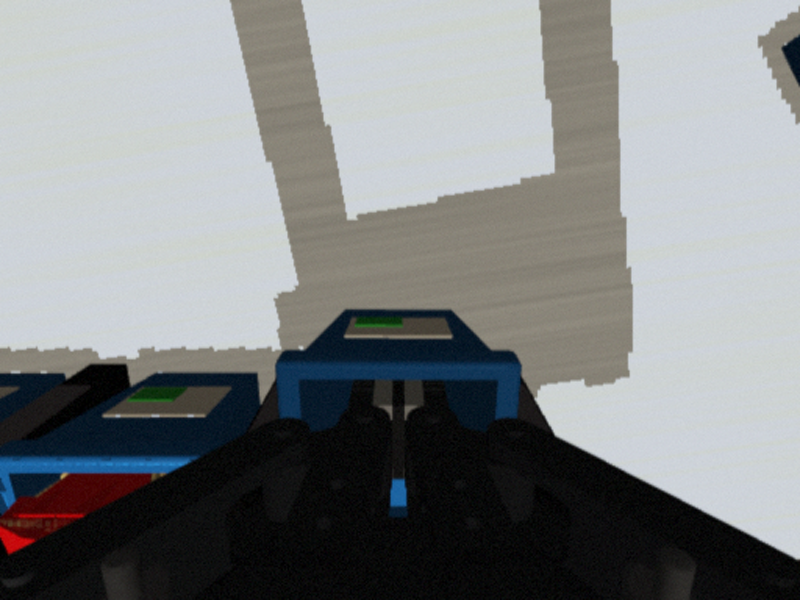

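The snap released and the tub is sliding forward, out in front of its neighbours. I'll finish the pull and measure its pose.

Run:
```python
from h import *
import pickle
manip.move_l(P(-.187,.014),.1);log("pulled")
manip.move_l(P(-.175,.014),.05);manip.move_l(P(-.172,.13),.2);log("up")
manip.move_ptp(P(-.16,.27),R);manip.set_gripper(.085,20)
i=manip.camera_info("wrist");im=manip.snapshot("wrist");save(im,"q.png");pickle.dump((i,im),open("q.pkl","wb"))
c,a,s,_=bluerect(i,im,C-.14*u);print(c,np.degrees(a),s,"rackx",(c-C)@u);log("end")
```

```text
pulled rackx -0.1868 y -0.0000 z 0.0140 fx 0.1 fz 0.2 21.76
up rackx -0.1728 y -0.0002 z 0.1288 fx -0.2 fz -0.5 22.88
[0.4938542  0.09629875] -8.806791472407184 [np.float64(0.0660708963990062), np.float64(0.11912108267182377)] rackx -0.14573796986161566
end rackx -0.1600 y 0.0000 z 0.2701 fx -0.2 fz -0.1 24.33
```

View pics/q.png

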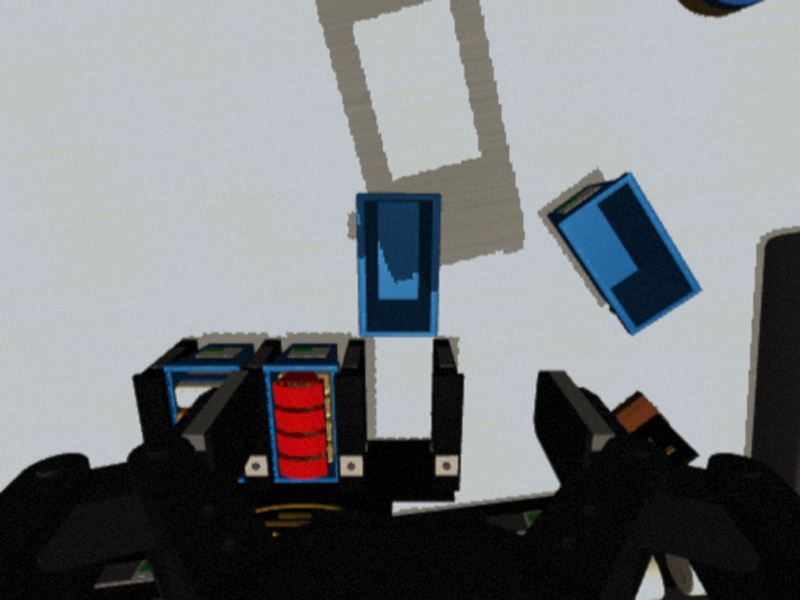

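The tub stands free at (0.494, 0.096), yaw −8.8°, square to the rack, and the full tubs are still home. Now I'll grasp it across the rim and lift.

Run:
```python
from h import *
c=np.array([.4939,.0963]);W=np.array([.51415,.28456]);yw=np.radians(28.54)
manip.move_ptp(np.r_[c,.09],R)
h=manip.move_l(np.r_[c,.013],.08,f_stop=6);log(("down",h))
if not h:
    manip.set_gripper(.05,30);s=manip.get_state();print("open",s["opening"],s["grasp_force"]);log("grip")
    manip.move_l(np.r_[c,.118],.12);s=manip.get_state();print("open",s["opening"],s["grasp_force"]);log("lift")
    i=manip.camera_info("wrist");im=manip.snapshot("wrist");save(im,"g.png")
```

```text
('down', False) rackx -0.1451 y -0.0006 z 0.0137 fx -0.0 fz 0.1 26.2
open 0.06592202248555967 33.83539259433746
grip rackx -0.1450 y -0.0006 z 0.0139 fx -0.6 fz 5.0 26.51
open 0.06635838664482382 33.83065938949585
lift rackx -0.1464 y -0.0010 z 0.1169 fx 0.2 fz -2.2 27.53
```

View pics/g.png

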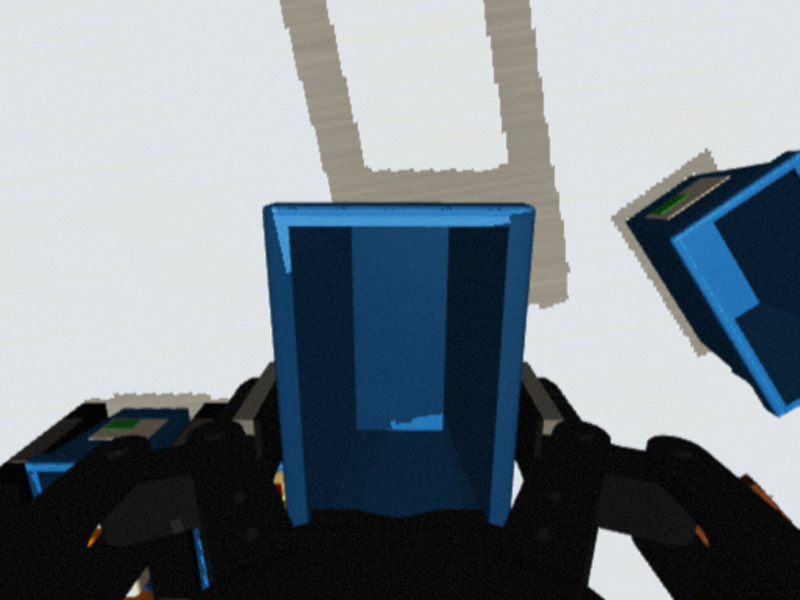

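The tub is held square and level: the front rim edge is level at row 206 and centred, and back-projection puts it 60 mm ahead of the TCP, as expected. Next I'll carry it over and lower by feel.

Run:
```python
from h import *
W=np.array([.51415,.28456]);Rw=down(np.radians(28.54))
manip.move_ptp(np.r_[W,.125],Rw);manip.sleep(.3)
s=manip.get_state();print("above",s["position"]-np.r_[W,.125],s["wrist_force"],s["t"])
manip.move_l(np.r_[W,.075],.06);manip.sleep(.2)
s=manip.get_state();print("in",s["position"][:2]-W,"h",s["position"][2]-.0137,s["wrist_force"],s["t"])
h=manip.move_l(np.r_[W,.034],.015,f_stop=2.0)
s=manip.get_state();print(h,s["position"][:2]-W,"h",s["position"][2]-.0137,s["wrist_force"],s["ft_torque"],s["t"])
```

```text
above [ 0.00027623 -0.00098314  0.0001025 ] [ 0.20648874 -0.72825455 -1.43888326] 28.6667
in [0.00035418 0.00017136] h 0.061854088709502306 [ 0.0733847   0.80927695 -1.13335805] 29.85
True [-1.84975715e-04 -5.08561465e-05] h 0.03416151048849976 [ 1.81043814 -0.06703089  0.12890277] [ 0.11544858 -0.25370942  0.01593764] 31.525
```

Run:
```python
from h import *
import pickle
W=np.array([.51415,.28456]);yw=np.radians(28.54);Rw=down(yw);uw=np.array([np.cos(yw),np.sin(yw)])
p=np.array(manip.get_state()["position"])
manip.set_gripper(.085);manip.sleep(.3)
manip.move_l(p+[0,0,.09],.12)
manip.move_ptp(np.r_[W-.016*uw,.30],Rw);manip.sleep(.2)
i=manip.camera_info("wrist");im=manip.snapshot("wrist");pickle.dump((i,im),open("n.pkl","wb"))
for z in(.100,.105,.109,.115):
    c,a,s,(q,m)=bluerect(i,im,W,z=z);print(z,c-W,np.degrees(a),s)
sc=manip.snapshot("scene")
x=cv2.resize(im[60:280,150:400],(400,600),interpolation=cv2.INTER_CUBIC);y2=cv2.resize(sc[160:280,300:420],(400,600),interpolation=cv2.INTER_CUBIC)
save(np.hstack([x,y2]),"n.png");print(manip.get_state()["t"])
```

```text
0.1 [-0.00048888 -0.00042595] 28.336518078164335 [np.float64(0.067676697822106), np.float64(0.12334200615465778)]
0.105 [-0.00156171 -0.00100449] 28.336525343069354 [np.float64(0.06679652905224674), np.float64(0.12178442477701977)]
0.109 [-0.00236737 -0.00144429] 28.354961958643905 [np.float64(0.06602959134114111), np.float64(0.1204163739310707)]
0.115 [-0.0036015  -0.00215254] 28.379232825806376 [np.float64(0.06491459349372236), np.float64(0.11844207477342016)]
34.05
```

View pics/n.png

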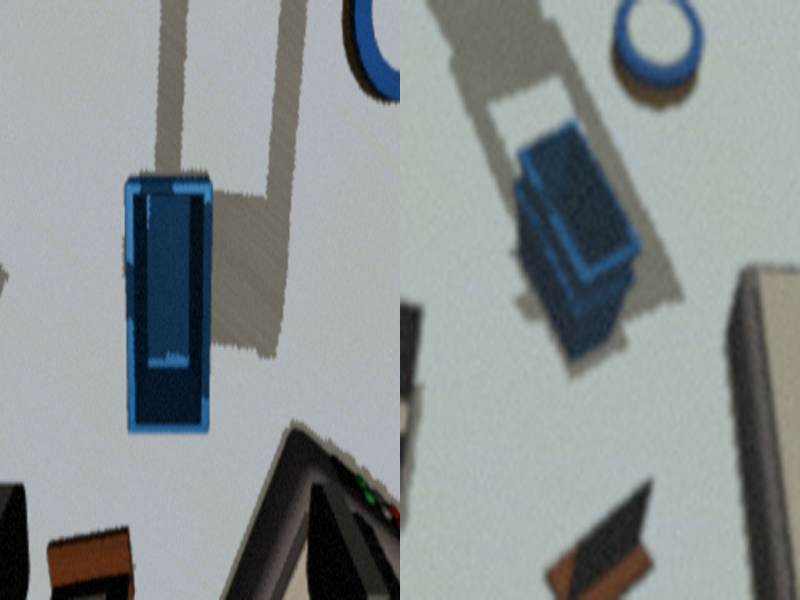

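The tub stands nested upright and square in the waiting tub. Its yaw is 28.4°, its rim is at about 0.107 m, and the waiting tub has moved about 2 mm at most. Handing in.

```bash
python3 -c "
from cell import manip
print(manip.finish_job(),manip.get_state()['t'])"
```

```text
the job is handed in; nothing more can be done
the job is handed in; nothing more can be done
```

The empty tub was pulled from its bay on the third try (the first two hooks rode over its front rim), nested loosely, upright and square in the waiting tub, released at first touch and handed in after about 34 s; I viewed 13 pictures, three over the limit of 10.

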